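Tare the balance on an empty hair-shaping cup

TASK

In this brush-making workshop the empty hair-shaping cup on the balance is about to be filled, so tare the balance. With the fingertips, gently slide the glass lid of the draught shield fully shut by its black lip, then, with the lid shut, lightly press the green tare key and let it come back up. Press no other key, and leave the cup and the things standing around the balance where they are.

Things in the scene. Friction and masses are not known exactly. Their poses are not given: they have to be found in the camera images.
- balance: Precision balance, fixed, white, 200 mm wide, 270 deep, 60 high. Origin: centre of its underside on the table; x to its rear, y to its left (seen from the keys), z up. Its front 100 mm is a dark panel sloping 10 degrees down to the front (37 mm high there). Behind it a 150 mm square glass draught shield, x = -25 to +125 mm, walls 3 mm thick and ending 135 mm above the table; a sliding lid on top.
- shield_lid (a joint): Slide of the glass lid (150 deep x 158 wide x 4 mm, its upper face 140.5 mm above the table) that covers the draught shield. 0 m = fully shut, against its stop; grows to 0.095 as it slides towards the rear (+x of the balance). Starts open by 45 to 75 mm. Resists with about 1.2 N and stays where it is left.
- lid_lip_back (a point): Middle of the upright rear (+x) face of the lid's black lip; moves with the lid. Lip: 90 mm long across the lid near its front edge, 16 mm above the glass, its front a ramp 28 mm deep. This point: 8 mm above the glass, on the balance's middle line, 5 mm to +x of the balance's origin when shut. A fingertip behind this face, moving to the front (-x), draws the lid shut.
- tare_key_top (a point): Middle of the top face of the green tare key, at the right-hand end of the row (-y of the balance), 110 mm in front of the balance's origin and 72 mm to its right. The key is 28 mm wide, 20 mm deep, stands 7 mm proud of the panel and about 48 mm above the table. The four keys are 48 mm apart, centre to centre, with 20 mm gaps.
- tare_key (a joint): Travel of the green tare key: 0 m = up, 0.004 = fully down. Springs back by itself; 1 N to start, 5 N fully down (1 N per mm). It registers at 2 mm.
- print_key (a joint): Travel of the grey key next to the tare key (24 mm right of the balance's middle), 0 = up, 0.004 = down. Same size and spring. To be left alone.
- unit_key (a joint): Travel of the grey key 24 mm left of the balance's middle, 0 = up, 0.004 = down. Same size and spring. To be left alone.
- power_key (a joint): Travel of the red power key at the left-hand end of the row, 72 mm left of the balance's middle, 0 = up, 0.004 = down. Same size and spring. To be left alone.
- cup: Loose steel hair-shaping cup standing on the weighing pan inside the shield: open tube 26 mm across, 46 mm high, on a flange 42 mm across. Origin: centre of its underside, 69 mm above the table; its rim is 20 mm below the lid.
- spare_cup: Loose larger steel shaping cup on the table beside the balance, 34 mm across, 58 mm high, flange 52 mm. Origin: centre of its underside.
- spool_stand: Loose stand on the table beside the balance: steel plate 55 mm square with an upright spool of black thread, 86 mm high in all. Origin: centre of its underside.
- plug_block: Loose dark steel block 60 x 42 mm on the table beside the balance with a black plug with a blue top, 50 mm high in all. Origin: centre of its underside.

How it is judged:
On the way, in this order (a step that is already met when the one before it is completed fails the run):
1. the lid of the draught shield is slid fully shut (value of joint shield_lid below 0.004 m), for 0.2 s.
2. with the lid shut, the green tare key is pressed until it registers (value of joint tare_key above 0.002 m and value of joint shield_lid below 0.004 m), for 0.05 s.
At the end, for the whole second after the job is handed in: The lid is shut to within 4 mm, all four keys are up again (within 1 mm), the cup stands upright and at rest within 6 mm of where it was, and the spare cup, spool stand and plug block are within 10 mm of where they were (value of joint shield_lid below 0.004 m and value of joint each of tare_key, print_key, unit_key, power_key below 0.001 m and distance of cup from where it was at the start of the episode below 0.006 m and angle between cup's own z axis and vertical below 0.1 rad and linear speed of cup below 0.02 m/s and distance of each of spare_cup, spool_stand, plug_block from where it was at the start of the episode below 0.01 m); the robot touches nothing.
It fails at once if the tare key is pressed (more than 1.5 mm) while the lid is open by more than 4 mm (value of joint tare_key above 0.0015 m and value of joint shield_lid above 0.004 m).
It fails at once if another key is pressed (more than 1.5 mm) (value of joint any of print_key, unit_key, power_key above 0.0015 m).
It fails at once if the balance or its lid is pushed with more than 40 N, or with more than 20 N while the tare key is down ((value of joint tare_key above 0.001 m and contact force between any of the fingers, the arm and balance above 20 N) or contact force between any of the fingers, the arm and balance above 40 N).
It fails at once if the cup on the pan is shifted by more than 6 mm, tipped or lifted (distance of cup from where it was at the start of the episode above 0.006 m or angle between cup's own z axis and vertical above 0.15 rad).
It fails at once if a thing beside the balance is shifted by more than 10 mm, tipped or lifted (distance of any of spare_cup, spool_stand, plug_block from where it was at the start of the episode above 0.01 m).
It also fails if it takes over 43 s, if anything falls off the work surface, if the arm or the gripper's body presses on something with over 40 N, if the wrist force passes 120 N, or if a joint passes its speed limit or range.

ROBOT

A 7-joint arm with a two-finger parallel gripper is mounted at the origin on the work surface. World frame = base frame: x ahead of the robot, y to its left, z up, the work surface at z = 0. Lengths are in m, angles in rad, forces in N, time in s.
With the tool pointing down it reaches from about 0.35 to 0.9 m from the base axis. Payload 19.9 kg.
Tool frame: the origin (TCP) lies between the finger pads; the fingertips stand 19 mm ahead of it and the grasp point (between the pads) is the TCP; z points along the fingers, y is the direction in which the jaws open and shut (so a half turn about z gives the same grasp; the last joint's range is limited). The gripper opens to 94 mm and grips with 3 to 60 N. Pads are 16 mm wide; open, the fingers measure 119 mm over their backs; the gripper's body (75 mm by 177 mm) begins 78 mm behind the grasp point.
Start: joints at [-1.27, 0.417, -0.01, 1.614, 0.005, 1.111, -0.053], TCP at [0.21, 0.589, 0.224] pointing down, gripper open.
Joint ranges: [-2.81, 2.81], [-0.39, 2.02], [-1.27, 1.25], [0.06, 2.57], [-1.19, 4.33], [0.19, 2], [-2.82, 2.82]. Speed limits (rad/s): [1.89, 1.89, 2.39, 2.39, 3.01, 3.01, 3.01].

INTERFACE

Orientations are given as a 3x3 rotation matrix whose columns are the frame's x, y, z axes.
In Python, from rig import robot gives the robot as it stands. Calls block until the motion is done:
- robot.move_ptp(position, orientation): joint-space move of the TCP to a pose.
- robot.move_linear(position, velocity=0.15, frame=None, threshold=None): straight line of the TCP; frame=None keeps the orientation; velocity is the mean speed in m/s. With threshold (N) it stops when the force on the tool has changed by that much, and returns True; else False.
- robot.goto_joints(angles): joint-space move.
- robot.gripper_to(opening): finger opening in m; the grip force is fixed at half the most; returns when the fingers have stopped.
- robot.pause(seconds).
- robot.ik(position, orientation): joint angles nearest the present ones, or None.
- robot.get_state(): the state.
- robot.grab_frame(name): name is "scene" or "side" or "wrist"; returns the picture (420x560x3 uint8, red, green, blue); there is no depth.
- robot.camera_info(name): a dict with "fx", "fy", "cx", "cy" (pixels), "rvec" (rotation vector, rad) and "tvec" (3), from world to camera coordinates, as OpenCV has them. Camera axes: x right, y down, z forward; pixel columns grow to the right and rows downward; lengths in m; the calibration is good to about 2 mm. The wrist camera is an equidistant fisheye: a pixel r from the principal point sees the ray r / f radians off the axis. A picture is of the moment at which its call begins: read the wrist's pose just before it. camera_info takes no time and is no camera call; for the wrist camera it gives the pose at the moment of the call.
A pose or a line that the arm cannot do raises robot.PlanningError and nothing moves.
- robot.sign_off(): hands the job in, once; it reports no verdict.
The state is a dict: "time": time; "qpos": joint angles; "joint_vel": joint speeds; "effort": joint torques, N m; "ee_pos": TCP position; "tool_rot": TCP orientation; "force": force on the tool from outside, world axes, zero at the start; "moment": the same for the moment, N m; "opening": finger opening in m.
Only numpy, scipy, OpenCV 4.12 (cv2) and the standard library are available. Lean on these libraries where they do the work, as an engineer would, in place of code of your own. Each camera call takes 0.05 s, during which the arm holds its last target. There are 200 camera calls.

## Working session

There is one attempt and no reset: what is moved stays moved. The work goes in short steps, each a Python script; the robot and the scene stay as the last script left them, time stands still between calls to the robot, and variables do not carry over. Pictures are saved under pics/ and viewed, about 8 in all and at most 12, crops included, and the job is handed in when it is done.

```bash
mkdir -p pics; ls
python3 - <<'E'
from rig import robot
import cv2
for n in("scene","side","wrist"):
    print(n,robot.camera_info(n)); im=robot.grab_frame(n); cv2.imwrite(f"pics/{n}0.png",im[:,:,::-1])
s=robot.get_state(); print(s["time"],s["ee_pos"],s["tool_rot"],s["force"],s["opening"])
E
```

```text
pics
scene {'fx': 444.46813717011815, 'fy': 444.46813717011815, 'cx': 279.9994822780667, 'cy': 219.4759321764327, 'rvec': array([ 0.89107191,  2.67184314, -0.86493397]), 'tvec': array([ 0.42389611, -0.2312837 ,  1.22564697])}
side {'fx': 383.5827537986676, 'fy': 383.5827537986676, 'cx': 280.1216014309933, 'cy': 216.29327668905051, 'rvec': array([ 0.46141112, -2.56321089,  1.40093189]), 'tvec': array([0.55858656, 0.18421921, 0.6741203 ])}
wrist {'fx': 325.19226210127806, 'fy': 325.19226210127806, 'cx': 276.8960381643027, 'cy': 211.46128671932556, 'rvec': array([-2.39030225, -1.68492126, -0.21305441]), 'tvec': array([-0.62335427, -0.02553267,  0.39123201])}
0.15 [0.21000959 0.58838549 0.223997  ] [[-9.41815476e-01  3.36130291e-01 -1.88921547e-04]
 [ 3.36130326e-01  9.41815088e-01 -8.62290399e-04]
 [-1.11912759e-04 -8.75620704e-04 -9.99999610e-01]] [-0.85787141  1.01198593 -0.79893625] 0.09410666848506624
```

View pics/scene0.png

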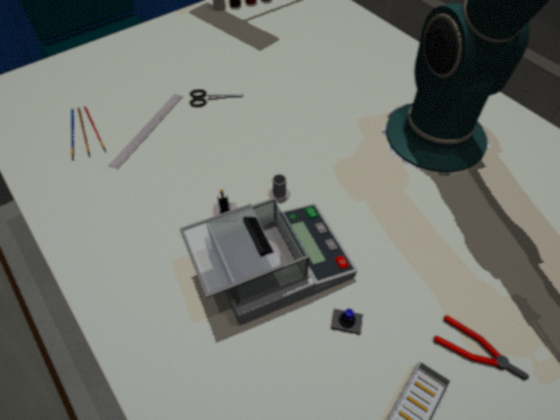

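View pics/side0.png

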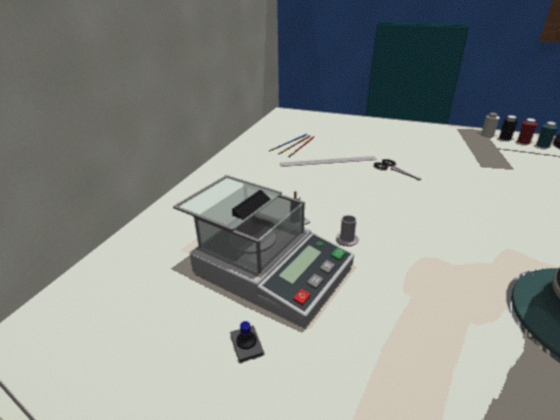

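The scene view shows the balance with the keys facing the robot: green key at about (312,212), red at (342,262), lip at (258,236). In the side view green is at (338,253), red at (302,296), lip at (252,205). The stand, spare cup and plug block stand clear beside the balance.

```bash
cat > h.py <<'E'
import numpy as np, cv2
def ray(ci,p):
    R=cv2.Rodrigues(ci["rvec"])[0]; c=-R.T@ci["tvec"]
    x=np.array([(p[0]-ci["cx"])/ci["fx"],(p[1]-ci["cy"])/ci["fy"]])
    if ci.get("fish"):
        t=np.linalg.norm(x); d=np.r_[x/t*np.sin(t),np.cos(t)] if t>0 else np.array([0,0,1.])
    else: d=np.r_[x,1]/np.linalg.norm(np.r_[x,1])
    return c,R.T@d
def plane(ci,p,z):
    c,d=ray(ci,p); return c+d*(z-c[2])/d[2]
def tri(rays):
    A=sum(np.eye(3)-np.outer(d,d) for c,d in rays); b=sum((np.eye(3)-np.outer(d,d))@c for c,d in rays)
    X=np.linalg.solve(A,b); return X,[np.linalg.norm(np.cross(X-c,d)) for c,d in rays]
def blob(im,col,near,rad=25):
    h,s,v=cv2.split(cv2.cvtColor(im,cv2.COLOR_RGB2HSV)); h=h.astype(int)
    m={"green":(abs(h-65)<20)&(s>120)&(v>60),"red":((h<10)|(h>170))&(s>150)&(v>90),"black":(v<45)}[col].astype(np.uint8)
    n,l,st,c=cv2.connectedComponentsWithStats(m)
    k=[i for i in range(1,n) if np.hypot(*(c[i]-near))<rad]
    if not k: return None
    i=max(k,key=lambda i:st[i,4]); return c[i],st[i],l==i
E
python3 - <<'E'
from rig import robot
from h import *
P={}
nr={"scene":{"green":(312,212),"red":(342,262),"black":(258,236)},"side":{"green":(338,253),"red":(302,296),"black":(252,205)}}
for n in nr:
    im=cv2.imread(f"pics/{n}0.png")[:,:,::-1].copy(); ci=robot.camera_info(n)
    for c in nr[n]:
        b=blob(im,c,nr[n][c],14); print(n,c,b and (b[0],b[1]))
        if b: P.setdefault(c,[]).append((ray(ci,b[0]),plane(ci,b[0],.157 if c=="black" else .047)))
for c in P: print(c,[p[1] for p in P[c]], tri([p[0] for p in P[c]]))
E
```

```text
scene green (array([311.        , 211.78409091]), array([305, 207,  13,  10,  88], dtype=int32))
scene red (array([341.58715596, 261.33944954]), array([335, 256,  14,  12, 109], dtype=int32))
scene black (array([257.46170213, 235.71702128]), array([244, 218,  28,  38, 470], dtype=int32))
side green (array([337.69491525, 253.96610169]), array([332, 248,  13,  11,  59], dtype=int32))
side red (array([301.48275862, 296.30172414]), array([294, 289,  16,  15, 116], dtype=int32))
side black (array([249.93288591, 204.73154362]), array([233, 191,  36,  28, 447], dtype=int32))
green [array([0.46129217, 0.02615187, 0.047     ]), array([0.46271859, 0.0289738 , 0.047     ])] (array([0.46226028, 0.0271698 , 0.04685564]), [np.float64(0.0012080989904469344), np.float64(0.0012080989904468778)])
red [array([0.49234391, 0.16600932, 0.047     ]), array([0.49381498, 0.16664238, 0.047     ])] (array([0.49328939, 0.1669093 , 0.04799852]), [np.float64(0.0006025508885599026), np.float64(0.0006025508885598264)])
black [array([0.63551674, 0.069419  , 0.157     ]), array([0.62605268, 0.07890179, 0.157     ])] (array([0.63270185, 0.06475005, 0.14807539]), [np.float64(0.00045526759825082044), np.float64(0.00045526759825083513)])
```

View pics/wrist0.png

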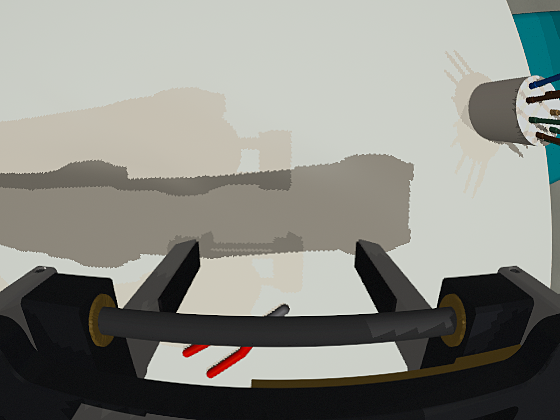

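Checks: the green–red key distance is 143 mm (expected 144), key height 47 mm and lip height 148 mm, all as expected. The lip is open by about 55 mm. I'll hover behind it with closed fingers and check with the wrist camera.

```bash
cat >> h.py <<'E'
G=np.array([.4623,.0272]); Rd=np.array([.4933,.1669])
Y=(Rd-G)/np.linalg.norm(Rd-G); X=np.array([Y[1],-Y[0]]); O=(G+Rd)/2+.110*X
def w(x,y,z): return np.r_[O+x*X+y*Y,z]
def loc(p): d=np.asarray(p)[:2]-O; return np.array([d@X,d@Y,p[2]])
ROT=np.column_stack([np.r_[-X,0],np.r_[Y,0],[0,0,-1.]])
E
python3 - <<'E'
from rig import robot
from h import *
robot.gripper_to(0.0)
print(O,X,robot.ik(w(.1,0,.28),ROT))
robot.move_ptp(w(.1,0,.28),ROT)
ci=robot.camera_info("wrist"); im=robot.grab_frame("wrist"); cv2.imwrite("pics/wrist1.png",im[:,:,::-1]); np.save("ci1.npy",ci,allow_pickle=True)
s=robot.get_state(); print(s["time"],s["ee_pos"],loc(s["ee_pos"]),s["force"],s["opening"])
R=cv2.Rodrigues(ci["rvec"])[0]; print("cam",loc(-R.T@ci["tvec"]),R[2])
E
```

```text
[0.58518781 0.07322021] [ 0.97625279 -0.21663448] [-0.40597859  0.51455596  0.43064832  1.39309376 -0.21610579  1.28044263
  1.38965582]
4.1583 [0.68270715 0.05258885 0.27988416] [0.099673   0.00098463 0.27988416] [ 0.04080193 -0.38099335  0.05650187] 0.000467165703242575
cam [2.59100890e-02 3.72571518e-04 4.39629850e-01] [ 0.24545242 -0.05500254 -0.96784701]
```

View pics/wrist1.png

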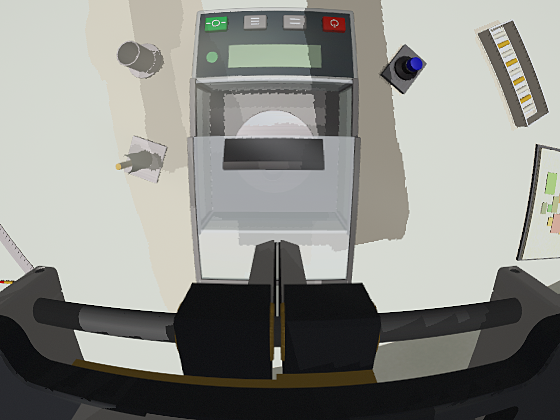

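The wrist view is clear. The lip spans columns 223–325 and rows 138–169, with its rear top edge near row 169. The green key is at (216,22) and the red at (334,23). The fingertips at (277,242) are behind the lip.

Run:
```python
from h import *
ci=np.load("ci1.npy",allow_pickle=True).item(); ci["fish"]=1
im=cv2.imread("pics/wrist1.png")[:,:,::-1].copy()
for c,n in(("green",(216,22)),("red",(334,23))):
    b=blob(im,c,n,14); print(c,b[0],b[1],loc(plane(ci,b[0],.048)))
print(im[130:176:2,275].mean(1))
for p,z in(((273,138),.1405),((273,169.5),.1565),((223,168),.1565),((325,168),.1565)): print(p,loc(plane(ci,p,z)))
```

```text
green [215.65384615  23.08653846] [205  17  22  13 208] [-0.10882934 -0.07452474  0.048     ]
red [333.50840336  23.42857143] [323  16  23  15 238] [-0.10805072  0.0685982   0.048     ]
[190.33333333 192.33333333 189.33333333 211.66666667 103.66666667
  92.66666667  92.66666667  91.33333333  88.66666667  86.66666667
  84.          81.66666667  78.66666667  76.          73.66666667
  64.          98.33333333  93.66666667  88.66666667  81.
 173.66666667 171.66666667 168.33333333]
(273, 138) [ 0.03439883 -0.00341275  0.1405    ]
(273, 169.5) [ 0.06155632 -0.00322762  0.1565    ]
(223, 168) [ 0.05992605 -0.04737873  0.1565    ]
(325, 168) [0.0599009  0.04253979 0.1565    ]
```

Both estimates agree to 2 mm. The lip's rear face is at about +61 mm, so the lid is open by about 56 mm. I'll lower behind it and draw it shut.

Run:
```python
from rig import robot
from h import *
def st(t):
    s=robot.get_state(); print(t,round(s["time"],2),loc(s["ee_pos"]).round(4),np.round(s["force"],2))
print(robot.move_linear(w(.092,-.001,.1665),velocity=.08,threshold=6)); st("down")
if abs(robot.get_state()["ee_pos"][2]-.1665)<.003:
    print(robot.move_linear(w(.028,-.001,.1665),velocity=.04,threshold=6)); st("pull")
    print(robot.move_linear(w(.000,-.001,.1665),velocity=.02,threshold=5)); st("end")
    robot.pause(.3); st("hold")
    im=robot.grab_frame("side"); cv2.imwrite("pics/side1.png",cv2.resize(im[150:330,150:390,::-1],None,fx=3,fy=3))
```

```text
False
down 5.73 [ 0.0923 -0.001   0.167 ] [ 0.15 -0.82  0.05]
False
pull 7.48 [ 0.028  -0.001   0.1664] [ 0.09 -0.83 -0.03]
True
end 8.2 [ 0.0174 -0.0011  0.1666] [ 3.98 -1.35  2.46]
hold 8.5 [ 0.0174 -0.0012  0.1662] [ 5.46 -0.11  2.93]
```

View pics/side1.png

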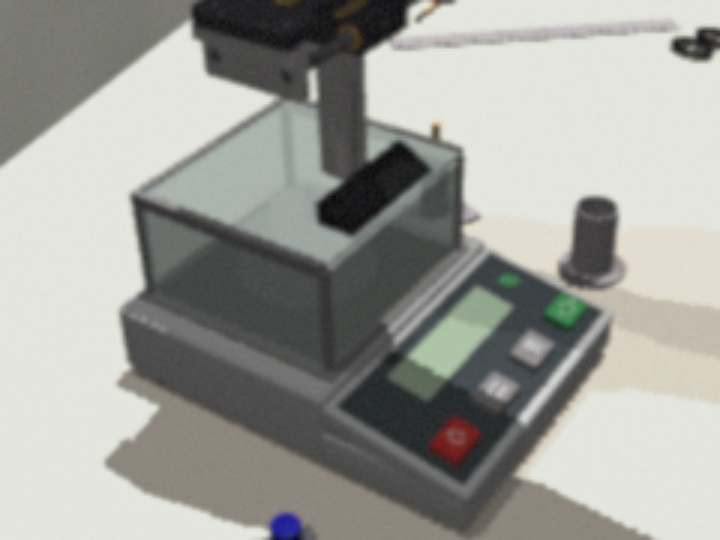

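The lid now looks flush with the shield at the front, and a 5–6 N load is being held, well above the 1.2 N friction. I'll push a little more to confirm the stop, then check from above.

Run:
```python
from rig import robot
from h import *
def st(t):
    s=robot.get_state(); print(t,round(s["time"],2),loc(s["ee_pos"]).round(4),np.round(s["force"],2))
print(robot.move_linear(w(.005,-.001,.1665),velocity=.015,threshold=6)); st("push")
robot.pause(.2); st("hold")
p=loc(robot.get_state()["ee_pos"])
robot.move_linear(w(p[0]+.015,-.001,.1675),velocity=.04); st("back")
robot.move_linear(w(.035,-.001,.28),velocity=.12); st("up")
ci=robot.camera_info("wrist"); im=robot.grab_frame("wrist"); cv2.imwrite("pics/wrist2.png",im[:,:,::-1]); np.save("ci2.npy",ci,allow_pickle=True)
```

```text
True
push 8.8 [ 0.0174 -0.0012  0.1661] [1.71 0.01 1.4 ]
hold 9.0 [ 0.0174 -0.0012  0.166 ] [0.71 0.11 0.73]
back 9.52 [ 0.0324 -0.0011  0.1673] [ 0.55  0.27 -0.19]
up 10.61 [ 0.0347 -0.001   0.2792] [-0.25 -0.28  0.  ]
```

View pics/wrist2.png

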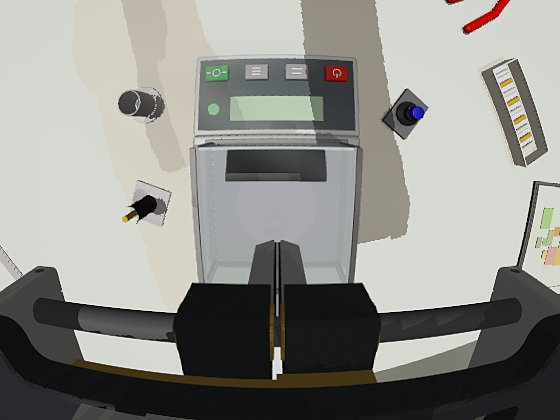

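The lip is now at rows 150–181, the green key at (216,72), and the lid front edge near the shield's front edge (row ~147). I'll measure the lip relative to the keys.

```bash
python3 - <<'E'
from h import *
ci=np.load("ci2.npy",allow_pickle=True).item(); ci["fish"]=1
im=cv2.imread("pics/wrist2.png")[:,:,::-1].copy()
for c,n in(("green",(216,72)),("red",(336,72))):
    b=blob(im,c,n,14); print(c,b[0],b[1],loc(plane(ci,b[0],.048)))
print([(r,int(v)) for r,v in zip(range(132,190),im[132:190,270].mean(1))])
for p,z in(((273,149.5),.1405),((273,180.5),.1565)): print(p,loc(plane(ci,p,z)))
E
python3 -c "
import cv2;im=cv2.imread('pics/wrist2.png')[45:195,180:380];cv2.imwrite('pics/wrist2c.png',cv2.resize(im,None,fx=4,fy=4,interpolation=cv2.INTER_CUBIC))"
```

```text
green [225.39130435  75.7826087 ] [222  72   6   8  23] [-0.10435345 -0.06357174  0.048     ]
red [336.28668942  72.72696246] [325  65  23  16 293] [-0.10850026  0.06886713  0.048     ]
[(132, 190), (133, 162), (134, 100), (135, 141), (136, 180), (137, 197), (138, 138), (139, 149), (140, 153), (141, 153), (142, 147), (143, 117), (144, 120), (145, 91), (146, 159), (147, 204), (148, 197), (149, 113), (150, 60), (151, 67), (152, 68), (153, 66), (154, 67), (155, 65), (156, 64), (157, 64), (158, 62), (159, 60), (160, 60), (161, 59), (162, 56), (163, 57), (164, 55), (165, 55), (166, 51), (167, 51), (168, 51), (169, 49), (170, 51), (171, 48), (172, 30), (173, 90), (174, 88), (175, 86), (176, 83), (177, 79), (178, 77), (179, 72), (180, 51), (181, 143), (182, 178), (183, 173), (184, 172), (185, 171), (186, 171), (187, 172), (188, 171), (189, 171)]
(273, 149.5) [-0.01980448 -0.0055809   0.1405    ]
(273, 180.5) [ 0.00643329 -0.00542909  0.1565    ]
```

View pics/wrist2c.png

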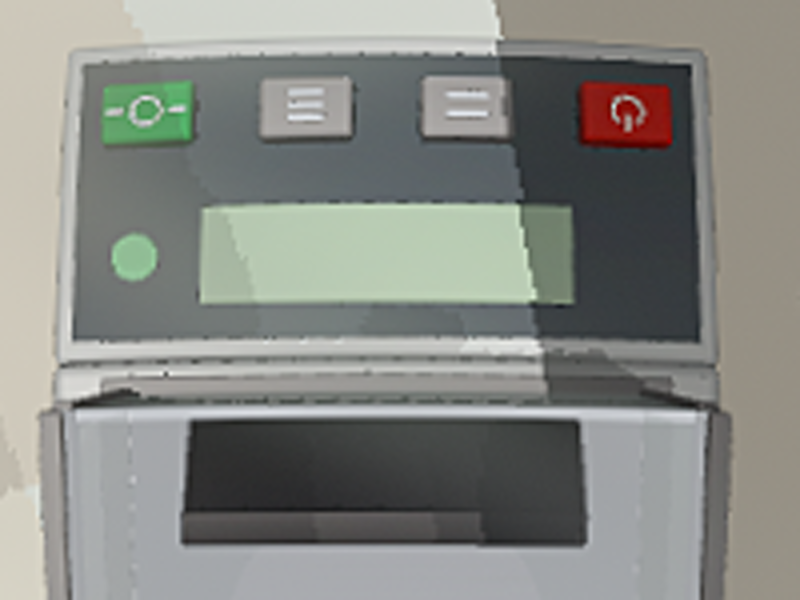

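Relative to the keys, the lip's rear face is at about +5 mm, which is shut to within measuring error. The margin is only 4 mm, so I'll press once more against the stop with a higher threshold.

Run:
```python
from rig import robot
from h import *
def st(t):
    s=robot.get_state(); print(t,round(s["time"],2),loc(s["ee_pos"]).round(4),np.round(s["force"],2))
robot.move_linear(w(.035,-.001,.1665),velocity=.12,threshold=8); st("down")
print(robot.move_linear(w(.005,-.001,.1665),velocity=.02,threshold=11)); st("push")
robot.pause(.2); st("hold")
p=loc(robot.get_state()["ee_pos"])
robot.move_linear(w(p[0]+.015,-.001,.1675),velocity=.06); st("back")
robot.move_linear(w(.035,-.001,.23),velocity=.12)
robot.move_linear(w(-.13,-.074,.2),velocity=.15); st("near key")
ci=robot.camera_info("wrist"); im=robot.grab_frame("wrist"); cv2.imwrite("pics/wrist3.png",im[:,:,::-1]); np.save("ci3.npy",ci,allow_pickle=True)
```

```text
down 11.75 [ 0.0354 -0.0009  0.1672] [ 0.68 -0.6  -0.76]
True
push 12.68 [ 0.0173 -0.001   0.1667] [ 3.06 -1.35  1.53]
hold 12.88 [ 0.0173 -0.0011  0.1665] [ 3.7  -0.93  3.84]
back 13.29 [ 0.0323 -0.0012  0.1671] [-0.67 -0.83  0.58]
near key 15.33 [-0.1295 -0.0738  0.2001] [-0.09 -0.28  0.38]
```

View pics/wrist3.png

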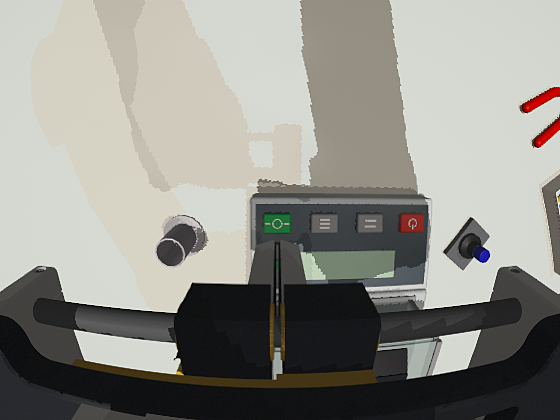

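The fingers stopped at the same place (0.0173) under the 11 N threshold, so the lid is against its stop. The green key is at (277,223), just ahead of the fingertips at (277,242). I'll compute its position.

Run:
```python
from h import *
ci=np.load("ci3.npy",allow_pickle=True).item(); ci["fish"]=1
im=cv2.imread("pics/wrist3.png")[:,:,::-1].copy()
h,s,v=cv2.split(cv2.cvtColor(im,cv2.COLOR_RGB2HSV)); m=(abs(h.astype(int)-68)<20)&(s>90); m[:,:255]=0;m[:,300:]=0;m[:205]=0;m[240:]=0
y,x=np.nonzero(m); print(x.min(),x.max(),y.min(),y.max(),x.mean(),y.mean())
for c in((x.mean(),y.mean()),((x.min()+x.max())/2,(y.min()+y.max())/2),(x.min(),y.mean()),(x.max(),y.mean()),(x.mean(),y.min()),(x.mean(),y.max())): print(loc(plane(ci,c,.048)))
print("tip",loc(plane(ci,(277,242),.181)))
```

```text
263 290 213 232 276.50619834710744 222.4297520661157
[-0.1103267  -0.07520304  0.048     ]
[-0.11025334 -0.07520931  0.048     ]
[-0.11032056 -0.08872002  0.048     ]
[-0.11031967 -0.06170212  0.048     ]
[-0.12009151 -0.07519364  0.048     ]
[-0.10024114 -0.07521297  0.048     ]
tip [-0.13825376 -0.07447691  0.181     ]
```

The key measures 27 × 20 mm, centred at (−110, −75) mm in the balance frame, which matches the description. I'll press it now.

Run:
```python
from rig import robot
from h import *
def st(t):
    s=robot.get_state(); print(t,round(s["time"],2),loc(s["ee_pos"]).round(4),np.round(s["force"],2))
k=(-.110,-.0745)
robot.move_linear(w(*k,.12),velocity=.1)
robot.move_linear(w(*k,.072),velocity=.06,threshold=5); st("above")
print(robot.move_linear(w(*k,.0605),velocity=.01,threshold=7)); st("pressed")
robot.pause(.15); st("hold")
im=robot.grab_frame("side")
cv2.imwrite("pics/side2.png",cv2.resize(im[150:330,150:390,::-1],None,fx=3,fy=3))
```

```text
above 17.31 [-0.1098 -0.0745  0.0722] [-0.13 -0.14 -0.59]
True
pressed 18.09 [-0.1092 -0.0744  0.0644] [0.14 0.15 7.48]
hold 18.24 [-0.1092 -0.0744  0.0645] [-0.66 -0.41  7.57]
```

The key takes 7.5 N at about 4 mm of travel, so it is fully down. I'll lift off, check and look.

Run:
```python
from rig import robot
from h import *
robot.move_linear(w(-.110,-.0745,.10),velocity=.05)
robot.move_linear(w(-.110,-.0745,.26),velocity=.15)
robot.move_linear(w(.035,-.001,.28),velocity=.15)
im=robot.grab_frame("wrist"); ims=robot.grab_frame("side")
b=cv2.imread("pics/wrist2.png"); print("mean diff vs wrist2",cv2.absdiff(im[:,:,::-1].copy(),b)[:280].mean())
cv2.imwrite("pics/wrist4.png",im[:,:,::-1]); 
s=robot.get_state(); print(s["time"],loc(s["ee_pos"]),s["force"])
```

```text
mean diff vs wrist2 2.108248299319728
21.7167 [ 0.03464378 -0.0012219   0.28016944] [ 0.26236116 -0.74605332  0.17831025]
```

View pics/wrist4.png

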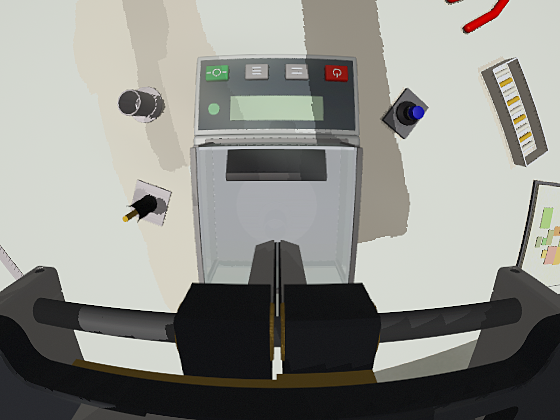

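The picture matches the one taken before the press: lip at rows 150–181, keys up, and the cups, stand and block unmoved. The arm touches nothing, so I'm handing in.

```bash
python3 -c "
from rig import robot
robot.sign_off()"
```

```text
the job is handed in; nothing more can be done
```

I slid the lid shut by its lip with closed fingertips, pressed the green tare key once, lifted clear and handed in at about 22 s of the 43 s allowed. The hand-in reports no verdict.

- **Lid:** It started about 56 mm open. Two pushes stopped at the same place, to 0.1 mm, and a loaded hold of about 5 N did not move it. Measured against the keys in the wrist picture, the lip's rear face is at about +5 mm, its shut position, give or take about 2 mm. The fingertip position on its own would put it about 3–4 mm further back. I put that down to calibration and finger width, because the stop was firm and repeatable.
- **Tare key:** It was pressed to about 4 mm of travel with 7.5 N, then released.
- **Last picture:** It matches the one taken before the press. The lid is shut, all four keys look up, and the spare cup, spool stand and plug block have not visibly moved. I did not measure the cup on the pan separately; it is only faint through the glass, and the fingers never went inside the shield. The arm was well clear of everything.

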